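# Set the straightedge to the two pins of a map section

## Robot

A 6-joint arm with a two-finger parallel gripper is mounted at the origin on a cart in front of the work surface, level with it; the furniture and walls round the work are solid. World frame = base frame: x ahead of the robot, y to its left, z up, the work surface at z = 0. Lengths are in m, angles in rad, forces in N, time in s.
With the tool pointing down it reaches from about 0.35 to 0.775 m from the base axis. Payload 5.5 kg.
Tool frame: the origin (TCP) lies at the very end of the fingers, on their centre line; the grasp point (between the pads) lies 19 mm behind it; z points along the fingers, y is the direction in which the jaws open and shut (so a half turn about z gives the same grasp; the last joint's range is limited). The gripper opens to 85 mm and grips with 20 to 120 N. Pads are 22 mm wide; open, the fingers measure 114 mm over their backs; the gripper's body (76 mm by 85 mm) begins 54 mm behind the grasp point. The pads swing forward as they close: fully open they stand 13 mm farther back than shut.
Start: joints at [-1.307, 0.313, 0.046, 1.304, 0, 1.431], TCP at [0.226, -0.529, 0.231] pointing down, gripper open.
Joint ranges: [-2.76, 2.76], [-0.86, 1.69], [-1.03, 1.26], [-2.2, 2.34], [-1.47, 1.5], [-3.14, 3.14]. Speed limits (rad/s): [2.57, 2.57, 3.14, 3.14, 3.14, 3.14].

## Interface

Orientations are given as a unit quaternion [w, x, y, z].
In Python, from workcell import get_state, vision, workorder, silhouettes, tip_of gives the robot as it stands.
- The arm moves only by the shell command python3 -m inch 'ROWS' [FORCE]. ROWS is JSON, a list of rows, each a list of 7 numbers: the shift along the tool's x, y, z in cm, then the turn, a rotation vector about the tool's x, y, z in degrees, then the finger opening in cm, from 0 to 8.54. In form: [[dx, dy, dz, rx, ry, rz, hand], ...]. A call has 1 to 5 rows; each row shifts and turns the commanded pose from where the row before left it, along the tool's axes as they then stand; what a row does not reach is not made up. A row lasts 1/10 s, in which the tool goes at most 50 mm and 8.59 degrees, less where a joint would pass 70% of its speed; a pose out of reach is approached as far as the arm can. A call with a gripper value outside its range is refused whole. The fingers move at their own pace and stop on an object; FORCE is the grip in N (left out, the last holds). Time passes only in rows, so rows that do not move let the fingers close. It gives the time, the measured TCP pose, the force and the opening at its end, in the units of the state.
- get_state(): the state, without advancing time (a new reading comes with each control period).
- vision.read_camera(name): name is "scene" or "top" or "wrist"; returns a dict with "pixels" (420x560x3 uint8, red, green, blue), "depth" (420x560 float32, m along the optical axis (not along the pixel's ray), 0 where there is no reading), "mtx" (3x3 intrinsics, pixels), "T" (4x4, takes a point from camera to world coordinates); the wrist camera has in their place "tool_from_camera" (4x4, takes a point from camera to tool coordinates, whose origin is the TCP and whose axes are the flange's). Camera axes: x right, y up, looking along -z (the intrinsics and any distortion apply to the point x, -y, -z); pixel columns grow to the right and rows downward; lengths in m; the calibration is good to about 2 mm. The wrist camera is an equidistant fisheye: a pixel r from the principal point sees the ray r / f radians off the axis. A picture is of the moment at which its call begins: read the wrist's pose just before it.
- workorder.hand_in(): hands the job in, once; it reports no verdict.
Trained networks look in a picture, given as the dict that the camera call returned (one of the last four; its "shot" number tells which), for a name from the list of things; names that differ only in an ending like _2 or _b are one class to them, and where a whole thing is asked for, a point or a joint stands for the part that bears it (a point fixed in the world has none). Each returns a list of dicts, best first, with "confidence" (0 to 1); they miss things now and then, are a little off and sometimes report something else, mostly with a low value. They report only what shows in the picture. A call takes as long as a camera call. They do not tell look-alikes from the thing itself.
- silhouettes(picture, label): "mask" (420x560 bool, what is visible of it) and "location" ([column, row] in pixels, amid what is visible of it).
- tip_of(picture, label): "location" ([column, row] in pixels: a listed point, or the origin of a listed thing).
The state is a dict: "clock": time; "joint_pos": joint angles; "qvel": joint speeds; "tau": joint torques, N m; "tcp_pos": TCP position; "orientation": TCP orientation; "wrist_force": force on the tool from outside, world axes, zero at the start; "ft_torque": the same for the moment, N m; "finger_gap": finger opening in m.
Only numpy, scipy, OpenCV 4.12 (cv2) and the standard library are available. Lean on these libraries where they do the work, as an engineer would, in place of code of your own. Each camera call takes 0.05 s, during which the arm holds its last target.

## Task

Lay the steel straightedge flat on the map board, on the robot's side of the two pins and a little short of them, then slide it along the board until one long edge bears on both pins at once, pressing each with about 3 N for half a second. Never push a pin with more than 6 N, for it bends; then let go, leaving the straightedge flat and touching both pins, ready for drawing the section line, and leave the other things where they are.

Things in the scene. Friction and masses are not known exactly. Their poses are not given: they have to be found in the camera images.
- straightedge: Loose steel straightedge, 0.29 to 0.59 kg, lying right of the board: blade 240 x 36 x 6 mm, ticks on both long edges, and on its middle a grip rib 100 mm long, 12 mm wide, 20 mm high (top 26 mm above the underside). Origin: centre of the underside; x along the blade, y across (edges at y = +18 and -18 mm, both equally good), z up. Sliding on the board takes some 1 to 6 N, different each time.
- map_board: Plywood drawing board with a paper contour map on it, 300 x 200 mm, 12 mm thick, fixed to the worktop. Origin: centre of its underside; x (the 200 mm way) points away from the robot, y (the 300 mm way) to the left, z up; the map surface is at z = 12 mm. Pressing down on the straightedge while pushing it adds friction on the board, which takes load from the pins.
- pin_left: Left of two upright steel pins fixed in the board, 8 mm diameter, 24 mm high. Origin: on its axis at the map surface; axes as the board's. The pins are about 140 mm apart, their line seldom square to the board. A pin bends if pushed with more than 6 N and does not yield to less: a millimetre too far is too much, a millimetre short is no contact.
- pin_right: The right pin, the same as the left one.
- pin_left_axis (a point): Point on the axis of the left pin, 3 mm above the map surface (half the blade's thickness). When the straightedge touches, the axis is 22 mm from the blade's centre line.
- pin_right_axis (a point): The same point of the right pin.
- jasper: Red pebble, 34 x 30 x 22 mm, lying loose on the map beyond the pins; leave it there. Origin: centre of its underside.
- lens: Folding hand lens, 42 x 38 x 14 mm, lying loose on a far corner of the map; leave it there. Origin: centre of its underside.
- eraser: Eraser, 35 x 51 x 11 mm, lying loose on the worktop between the straightedge and the board; leave it there. Origin: centre of its underside.
- magnet: Bar magnet, 22 x 61 x 9 mm, lying loose on the worktop at the right; leave it there. Origin: centre of its underside.
There are look-alikes about, which are no part of the job. Leave any brown look-alike of the straightedge alone.

How it is judged:
On the way, in this order (a step that is already met when the one before it is completed fails the run):
1. the straightedge lies flat on the board, on the robot's side of both pins, alongside them and clear of them by at least 3 mm (angle between straightedge's own z axis and vertical below 0.03 rad and z of straightedge in the frame of map_board between 0.0105 and 0.0135 m and (x of straightedge in the frame of pin_left below -0.015 m or x of straightedge in the frame of pin_right below -0.015 m) and x of pin_left_axis in the frame of straightedge between -0.115 and 0.115 m and x of pin_right_axis in the frame of straightedge between -0.115 and 0.115 m and (y of each of pin_left_axis, pin_right_axis in the frame of straightedge above 0.025 m or y of each of pin_left_axis, pin_right_axis in the frame of straightedge below -0.025 m)), for 0.2 s.
2. flat on the board, its long edge bears on both pins at once with at least 1.5 N each (angle between straightedge's own z axis and vertical below 0.03 rad and z of straightedge in the frame of map_board between 0.0105 and 0.0135 m and (x of straightedge in the frame of pin_left below -0.015 m or x of straightedge in the frame of pin_right below -0.015 m) and x of pin_left_axis in the frame of straightedge between -0.115 and 0.115 m and x of pin_right_axis in the frame of straightedge between -0.115 and 0.115 m and contact force between straightedge and pin_left above 1.5 N and contact force between straightedge and pin_right above 1.5 N), for 0.3 s.
At the end, for the whole second after the job is handed in: The straightedge lies at rest flat on the board (tilt under 0.03 rad), on the robot's side of the pins, with one long edge within 1.5 mm of both pins and both pins within its length (at least 5 mm from its ends), released (angle between straightedge's own z axis and vertical below 0.03 rad and z of straightedge in the frame of map_board between 0.0105 and 0.0135 m and (x of straightedge in the frame of pin_left below -0.015 m or x of straightedge in the frame of pin_right below -0.015 m) and x of pin_left_axis in the frame of straightedge between -0.115 and 0.115 m and x of pin_right_axis in the frame of straightedge between -0.115 and 0.115 m and ((y of pin_left_axis in the frame of straightedge between 0.0205 and 0.0235 m and y of pin_right_axis in the frame of straightedge between 0.0205 and 0.0235 m) or (y of pin_left_axis in the frame of straightedge between -0.0235 and -0.0205 m and y of pin_right_axis in the frame of straightedge between -0.0235 and -0.0205 m)) and linear speed of straightedge below 0.01 m/s); the robot touches nothing.
It fails at once if a pin is pushed with more than 6 N by anything (contact force between any of pin_left, pin_right and anything else above 6 N).
It fails at once if a bystander (pebble, lens, eraser, magnet) is moved by more than 15 mm (distance of any of jasper, lens, eraser, magnet from where it was at the start of the episode above 0.015 m).
It also fails if it takes over 67 s, if anything falls off the work surface, if the arm or the gripper's body presses on something with over 40 N, if the wrist force passes 120 N, or if a joint passes its speed limit or range.

## Working session

There is one attempt and no reset: what is moved stays moved. The work goes in short steps, Python scripts to look and compute and a shell command to move; the robot and the scene stay as the last step left them, time stands still between calls to the robot, and variables do not carry over. Pictures are saved under pics/ and viewed, and the job is handed in when it is done.

```bash
ls; mkdir -p pics; cat > h.py <<'E'
import numpy as np, cv2
from scipy.spatial.transform import Rotation as R
from workcell import get_state, vision, workorder, silhouettes, tip_of
def shot(cam,name):
    p=vision.read_camera(cam); cv2.imwrite('pics/'+name+'.png',p['pixels'][:,:,::-1]); return p
def world(p,cols,rows,d):
    K=p['mtx']; x=(np.asarray(cols)-K[0,2])/K[0,0]*d; y=(np.asarray(rows)-K[1,2])/K[1,1]*d
    c=np.stack([x,-y,-np.asarray(d),np.ones_like(x)],-1); return (c@p['T'].T)[...,:3]
E
python3 - <<'E'
from h import *
s=get_state(); print(s)
for c in ['scene','top']:
    p=shot(c,c+'1'); print(c,p.keys(),p['mtx'],p['T'])
    for l in ['straightedge','map_board','pin_left','pin_right','jasper','lens','eraser','magnet']:
        for r in silhouettes(p,l):
            m=r['mask']&(p['depth']>0); v,u=np.nonzero(m); 
            if len(u)==0: continue
            w=world(p,u,v,p['depth'][v,u]); print(l,round(r['confidence'],2),r['location'],np.round(np.median(w,0),4),np.round(w.min(0),3),np.round(w.max(0),3),len(u))
E
```

```text
pics
{'clock': 0.0, 'joint_pos': array([-1.30657813e+00,  3.13992894e-01,  4.49625432e-02,  1.30360335e+00,
        3.68614781e-05,  1.43118453e+00]), 'qvel': array([ 1.88834661e-03, -3.69423349e-05, -1.71090413e-03,  1.31559020e-04,
        1.01911811e-03, -1.17166075e-03]), 'tau': array([ 3.77139542e-03, -4.80632865e+01,  2.98531634e+01,  1.95192784e-02,
        5.86844067e-05,  1.80145776e-05]), 'tcp_pos': array([ 0.22580062, -0.52824474,  0.23040643]), 'orientation': array([-9.18051871e-04,  9.79683919e-01,  2.00545691e-01, -3.88051316e-05]), 'wrist_force': array([ 1.20799653, -0.8832658 , -0.70138688]), 'ft_torque': array([ 0.00849056, -0.02579072,  0.01269862]), 'finger_gap': 0.08563406192502068}
scene dict_keys(['pixels', 'depth', 'mtx', 'T', 'shot']) [[541.31219654   0.         278.42780037]
 [  0.         541.31219654 205.44940918]
 [  0.           0.           1.        ]] [[-0.48635925  0.67447669 -0.55546006 -0.39796914]
 [-0.8736973  -0.36785548  0.31833218  0.40342271]
 [ 0.01037861  0.64012775  0.76819838  1.42768641]
 [ 0.          0.          0.          1.        ]]
[... 854 characters left out ...]
01  1.40395144e+00]
 [ 0.00000000e+00  0.00000000e+00  0.00000000e+00  1.00000000e+00]]
straightedge 0.84 [290.5, 227.7] [ 0.5093 -0.2147  0.0075] [ 0.392 -0.236 -0.008] [ 0.63  -0.194  0.034] 794
straightedge 0.82 [421.2, 231.7] [ 0.5182 -0.6503  0.0072] [ 0.434 -0.749 -0.002] [ 0.61  -0.551  0.032] 733
map_board 0.61 [171.4, 208.7] [0.563  0.1985 0.0134] [0.445 0.038 0.004] [0.698 0.363 0.045] 4641
jasper 0.65 [181.0, 185.6] [0.6358 0.1664 0.0335] [0.627 0.155 0.027] [0.645 0.18  0.039] 40
eraser 0.43 [240.7, 253.4] [ 0.4288 -0.0517  0.0117] [ 0.408 -0.072  0.   ] [ 0.453 -0.03   0.022] 95
magnet 0.49 [326.7, 173.9] [ 0.6925 -0.3166  0.0089] [ 0.685 -0.345 -0.001] [ 0.702 -0.289  0.016] 79
```

```bash
python3 - <<'E'
import cv2
a=cv2.imread('pics/top1.png')[130:290,120:480]; cv2.imwrite('pics/top1c.png',cv2.resize(a,None,fx=2.2,fy=2.2,interpolation=cv2.INTER_CUBIC))
E
```

```text
(no output)
```

View pics/top1c.png

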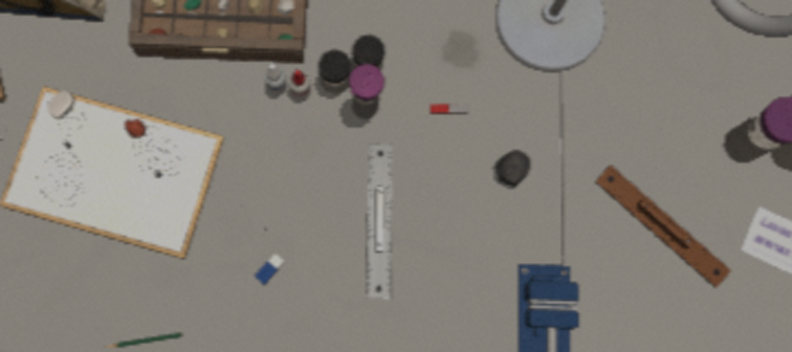

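View pics/scene1.png

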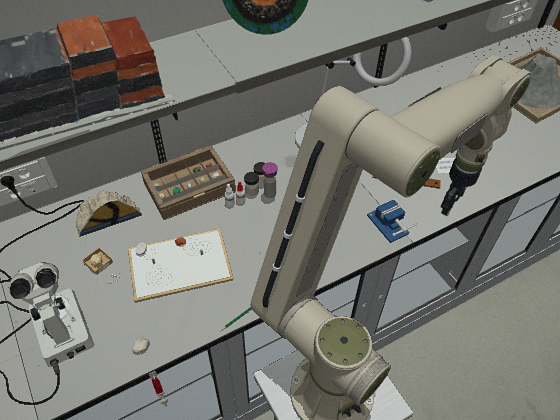

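The top picture shows the steel straightedge at about (291,229) full-frame, the pins at about (150,196) and (192,209), the pebble at (181,186), and the eraser at (242,252). The brown look-alike is at right (421,232). Next I measure poses.

```bash
python3 - <<'E'
from h import *
p=vision.read_camera('top')
for r in silhouettes(p,'straightedge')[:2]:
    m=r['mask']&(p['depth']>0); v,u=np.nonzero(m)
    if r['location'][0]>350: continue
    w=world(p,u,v,p['depth'][v,u]); c,sz,a=cv2.minAreaRect(w[:,:2].astype(np.float32)); print('rect',c,sz,a)
    e,V=np.linalg.eigh(np.cov(w[:,:2].T)); print(V[:,1],np.degrees(np.arctan2(V[1,1],V[0,1])),w.mean(0), np.percentile(w[:,2],[5,50,95]))
    # ray-plane at z=6mm
def plane(p,u,v,z):
    a=world(p,[float(u)],[float(v)],np.array([1.]))[0]; o=p['T'][:3,3]; return o+(a-o)*(z-o[2])/(a[2]-o[2])
for cam in ['top','scene']:
    p=vision.read_camera(cam)
    for l in ['pin_left','pin_right','pin_left_axis','pin_right_axis','straightedge','map_board']:
        for r in tip_of(p,l)[:3]:
            z={'s':0,'m':0}.get(l[0],.015 if 'axis' in l else .012)
            print(cam,l,round(r['confidence'],2),r['location'],np.round(plane(p,*r['location'],z),4))
s=get_state();print(R.from_quat(s['orientation'],scalar_first=True).as_matrix().round(3))
E
```

```text
rect (0.5113362073898315, -0.21542751789093018) (0.23676912486553192, 0.035933900624513626) 1.2766737937927246
[-0.99977297 -0.02130735] -178.77908643964815 [ 0.50914422 -0.21572206  0.00993973] [0.00262285 0.00770152 0.02771062]
top pin_left 0.62 [292.0, 228.0] [ 0.5166 -0.2158  0.012 ]
top straightedge 0.97 [290.7, 228.1] [ 0.518  -0.2117  0.    ]
top straightedge 0.62 [421.6, 229.8] [ 0.5311 -0.6559  0.    ]
top map_board 0.93 [173.6, 208.5] [0.569  0.1926 0.    ]
scene map_board 0.8 [181.4, 266.1] [0.5638 0.199  0.    ]
[[ 0.92   0.393 -0.   ]
 [ 0.393 -0.92  -0.   ]
 [-0.     0.    -1.   ]]
```

```bash
python3 -m inch '[[4.28,-1.95,0,0,0,0,8.5],[4.28,-1.95,0,0,0,0,8.5],[4.28,-1.95,0,0,0,0,8.5],[4.28,-1.95,0,0,0,0,8.5],[4.28,-1.95,0,0,0,0,8.5]]'
python3 -m inch '[[4.28,-1.95,0,0,0,0,8.5],[4.28,-1.95,0,0,0,0,8.5],[4.28,-1.95,0,0,0,0,8.5],[4.28,-1.95,0,0,0,0,8.5],[0,0,0,0,0,7.3,8.5]]'
python3 -m inch '[[0,0,0,0,0,7.3,5],[0,0,0,0,0,7.3,5],[0,0,0,0,0,0,5],[0,0,0,0,0,0,5]]'
```

```text
clock: 2.2
tcp_pos: [0.3854, -0.3536, 0.2315]
orientation: [0.0, 0.98, 0.2, 0.0]
wrist_force: [0.4, -1.1, 0.7]
finger_gap: 0.0855
clock: 2.7
tcp_pos: [0.5143, -0.2117, 0.2312]
orientation: [-0.0, 0.99, 0.14, 0.001]
wrist_force: [0.3, -0.3, 0.3]
finger_gap: 0.0849
clock: 3.1
tcp_pos: [0.5112, -0.2161, 0.2313]
orientation: [0.0, 1.0, 0.012, 0.0]
wrist_force: [0.2, -0.1, -0.0]
finger_gap: 0.0499
```

```bash
python3 - <<'E'
from h import *
s=get_state(); p=shot('wrist','w1'); print(s['tcp_pos'],p['mtx'],p['tool_from_camera'])
print(R.from_quat(s['orientation'],scalar_first=True).as_matrix().round(3))
for r in silhouettes(p,'straightedge')[:2]: print(r['confidence'],r['location'],r['mask'].sum())
E
```

```text
[ 0.51119911 -0.2160835   0.23132919] [[325.1922621    0.         283.41371947]
 [  0.         325.1922621  206.02313795]
 [  0.           0.           1.        ]] [[ 2.22038944e-04  9.52057329e-01  3.05919587e-01  7.80662199e-02]
 [ 9.99999251e-01  1.56723403e-04 -1.21354911e-03 -6.76005333e-04]
 [-1.20331308e-03  3.05919627e-01 -9.52056581e-01 -1.43775240e-01]
 [ 0.00000000e+00  0.00000000e+00  0.00000000e+00  1.00000000e+00]]
[[ 1.     0.025  0.   ]
 [ 0.025 -1.    -0.   ]
 [ 0.     0.    -1.   ]]
0.97 [288.2, 161.0] 6122
0.91 [545.1, 144.4] 1190
```

View pics/w1.png

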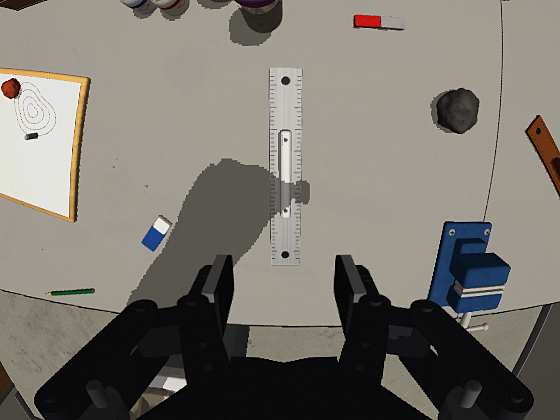

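The wrist view shows the steel straightedge at columns 270–303, rows 68–265, with its rib around (286,173).

```bash
cat >> h.py <<'E'
def wrays(p,s,u,v):
    K=p['mtx']; dx=(np.asarray(u,float)-K[0,2])/K[0,0]; dy=(np.asarray(v,float)-K[1,2])/K[1,1]
    th=np.hypot(dx,dy); k=np.where(th>1e-9,np.sin(th)/np.maximum(th,1e-9),1)
    c=np.stack([dx*k,-dy*k,-np.cos(th)],-1)
    T=np.eye(4); T[:3,:3]=R.from_quat(s['orientation'],scalar_first=True).as_matrix(); T[:3,3]=s['tcp_pos']
    T=T@p['tool_from_camera']; return T[:3,3],c@T[:3,:3].T
def wplane(p,s,u,v,z):
    o,d=wrays(p,s,u,v); return o+d*((z-o[2])/d[...,2])[...,None]
E
python3 - <<'E'
from h import *
s=get_state(); p=vision.read_camera('wrist')
r=silhouettes(p,'straightedge')[0]; m=r['mask']
v,u=np.nonzero(m); o,d=wrays(p,s,u,v)
w=wplane(p,s,u,v,0.006)
print('mask rect z6',cv2.minAreaRect(w[:,:2].astype(np.float32)))
# rib via depth
K=p['mtx'];th=np.hypot(u-K[0,2],v-K[1,2])/K[0,0]; dep=p['depth'][v,u]
P=o+d*(dep/np.cos(th))[:,None]; P=P[dep>0]
print(np.percentile(P[:,2],[2,20,50,80,95,99]))
b=P[(P[:,2]>.019)]; print('rib',len(b),cv2.minAreaRect(b[:,:2].astype(np.float32)),b.mean(0))
E
```

```text
mask rect z6 ((0.5581643581390381, -0.6105064153671265), (0.1346997618675232, 0.03983704000711441), 48.936920166015625)
[0.00272091 0.0066193  0.00753971 0.00843826 0.01361762 0.02217472]
rib 22 ((0.547904908657074, -0.615731954574585), (0.01900939643383026, 0.007002281956374645), 20.081905364990234) [ 0.55022567 -0.61449271  0.02266476]
```

Order flipped (that was the brown one); I'll pick it by position.

```bash
python3 - <<'E'
from h import *
s=get_state(); p=vision.read_camera('wrist')
for r in silhouettes(p,'straightedge'):
    if r['location'][0]>400: continue
    v,u=np.nonzero(r['mask']); o,d=wrays(p,s,u,v)
    w=wplane(p,s,u,v,0.006)
    print('mask rect z6',cv2.minAreaRect(w[:,:2].astype(np.float32)))
    K=p['mtx'];th=np.hypot(u-K[0,2],v-K[1,2])/K[0,0]; dep=p['depth'][v,u]
    P=(o+d*(dep/np.cos(th))[:,None])[dep>0]
    b=P[(P[:,2]>.019)]; print('rib',len(b),cv2.minAreaRect(b[:,:2].astype(np.float32)),b.mean(0),np.percentile(b[:,2],[50,90]),np.percentile(P[:,2],[20,50]))
    e,V=np.linalg.eigh(np.cov(w[:,:2].T)); print(np.degrees(np.arctan(V[1,1]/V[0,1])))
E
```

```text
mask rect z6 ((0.5125672221183777, -0.21798227727413177), (0.23988869786262512, 0.03863367438316345), 1.388662576675415)
rib 965 ((0.5122400522232056, -0.21761688590049744), (0.09986849129199982, 0.011444510892033577), 1.5816305875778198) [ 0.51361481 -0.21772702  0.02663137] [0.02672884 0.02781313] [0.00643434 0.00722765]
1.3441414916094998
```

```bash
python3 -m inch '[[0.1,0.16,4.2,0,0,0,4],[0,0,4.2,0,0,0,4],[0,0,4.2,0,0,0,4],[0,0,4.2,0,0,0,4],[0,0,3.0,0,0,0,4]]' 40
python3 -m inch '[[0,0,1.5,0,0,0,4],[0,0,0.9,0,0,0,4],[0,0,0,0,0,0,4]]'
python3 -m inch '[[0,0,0,0,0,0,0.6],[0,0,0,0,0,0,0.6],[0,0,0,0,0,0,0.6],[0,0,0,0,0,0,0.6],[0,0,0,0,0,0,0.6]]'
```

```text
clock: 3.9
tcp_pos: [0.5109, -0.217, 0.0307]
orientation: [-0.001, 1.0, 0.011, -0.001]
wrist_force: [-0.3, 0.2, 0.1]
finger_gap: 0.0398
clock: 4.2
tcp_pos: [0.5115, -0.2173, 0.0083]
orientation: [-0.0, 1.0, 0.011, -0.001]
wrist_force: [-0.8, 0.5, 0.6]
finger_gap: 0.0401
clock: 4.7
tcp_pos: [0.5134, -0.2182, 0.0108]
orientation: [0.001, 1.0, 0.011, 0.001]
wrist_force: [-0.2, 1.2, 6.8]
finger_gap: 0.0111
```

```bash
python3 -m inch '[[0,0,-0.3,0,0,0,0.6],[0,0,-1,0,0,0,0.6],[0,0,-3,0,0,0,0.6],[0,0,-4,0,0,0,0.6],[0,0,-4.2,0,0,0,0.6]]' 60
python3 -m inch '[[0,0,-4.2,0,0,0,0.6],[0,0,-3,0,0,0,0.6],[0,0,0,0,0,0,0.6]]'
python3 - <<'E'
from h import *
s=get_state(); p=shot('wrist','w2'); print(s['wrist_force'],s['ft_torque'],s['joint_pos'])
E
```

```text
clock: 5.2
tcp_pos: [0.5109, -0.2169, 0.1349]
orientation: [-0.001, 1.0, 0.011, -0.001]
wrist_force: [0.5, -0.2, -3.6]
finger_gap: 0.0105
clock: 5.5
tcp_pos: [0.5143, -0.2189, 0.2116]
orientation: [0.002, 1.0, 0.011, 0.004]
wrist_force: [0.1, -0.2, -5.6]
finger_gap: 0.0102
[ 0.08464649 -0.15708407 -5.61190764] [-0.05595089 -0.07930846  0.00847466] [-5.45940588e-01  2.80977667e-01 -4.65248417e-02  1.23462359e+00
 -1.70318115e-04  2.57404788e+00]
```

View pics/w2.png

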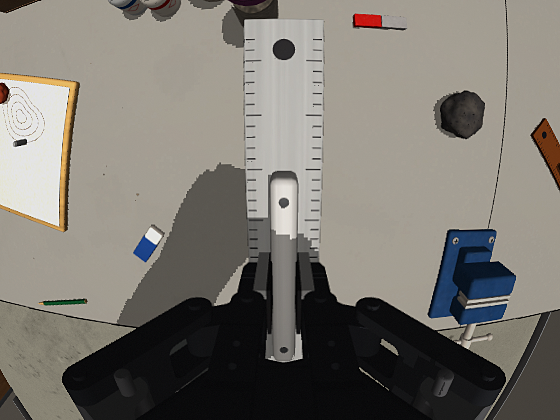

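```bash
python3 - <<'E'
from h import *
p=vision.read_camera('top')
g=cv2.cvtColor(p['pixels'],cv2.COLOR_RGB2GRAY)
def plane(p,u,v,z):
    a=world(p,[float(u)],[float(v)],np.array([1.]))[0]; o=p['T'][:3,3]; return o+(a-o)*(z-o[2])/(a[2]-o[2])
for (u,v) in [(150.5,196),(191.8,209)]:
    u0,v0=int(u)-5,int(v)-5; q=g[v0:v0+11,u0:u0+11]; yy,xx=np.nonzero(q<110); print(q.min(),len(xx),xx.mean()+u0,yy.mean()+v0, plane(p,xx.mean()+u0,yy.mean()+v0,.03))
a=p['pixels'][160:250,115:230,::-1]; cv2.imwrite('pics/tb.png',cv2.resize(a,None,fx=6,fy=6,interpolation=cv2.INTER_NEAREST))
E
```

```text
77 4 150.5 195.5 [0.60453311 0.26693612 0.03      ]
68 5 191.6 208.8 [0.56459876 0.12407028 0.03      ]
```

View pics/tb.png

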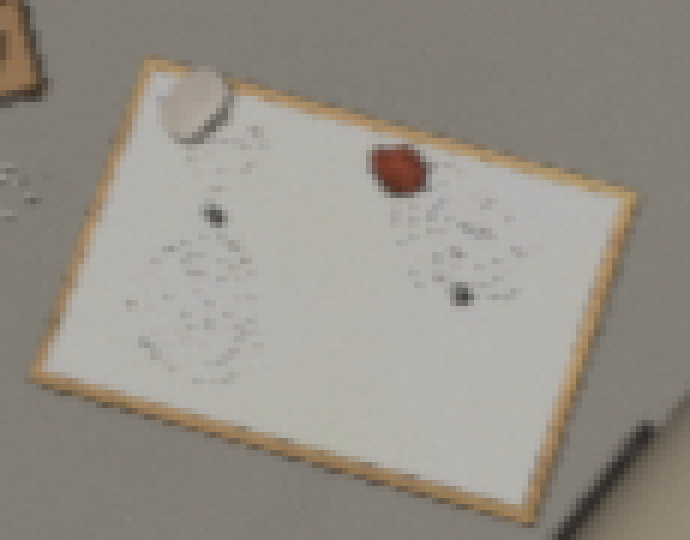

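The pins show as dark dots at about (151,196) and (192,209), the lens is at (147,177), and the pebble is at (181,188).

```bash
python3 -m inch '[[0.1,-2,0,0,0,0,0.6],[0.3,-4.5,0,0,0,0,0.6],[0.3,-4.5,0,0,0,0,0.6],[0.3,-4.5,0,0,0,0,0.6],[0.3,-4.5,0,0,0,0,0.6]]'
python3 -m inch '[[0.3,-4.5,0,0,0,0,0.6],[0.3,-4.5,0,0,0,0,0.6],[0.3,-4.5,0,0,0,0,0.6],[0.2,-4.5,0,0,0,0,0.6],[0.1,-3.5,0,0,0,0,0.6]]'
python3 -m inch '[[0,-1.5,0,0,0,-5,0.6],[0,0,0,0,0,-8,0.6],[0,0,0,0,0,-8,0.6],[0,0,0,0,0,-8,0.6],[0,0,0,0,0,-8,0.6]]'
python3 -m inch '[[0,0,0,0,0,-8,0.6],[0,0,0,0,0,-8,0.6],[0,0,0,0,0,-8,0.6],[0,0,0,0,0,-8,0.6],[0,0,0,0,0,-4,0.6]]'
python3 -m inch '[[0,0,0,0,0,0,0.6],[0,0,0,0,0,0,0.6]]'
python3 - <<'E'
from h import *
s=get_state(); p=shot('wrist','w3'); print(s['tcp_pos'],R.from_quat(s['orientation'],scalar_first=True).as_matrix().round(3))
for l in ['pin_left','pin_right','pin_left_axis','pin_right_axis','map_board']:
    for r in tip_of(p,l)[:3]:
        z={'m':0}.get(l[0],.015 if 'axis' in l else .012)
        print(l,round(r['confidence'],2),r['location'],np.round(wplane(p,s,*np.array(r['location']),z),4))
    for r in silhouettes(p,l)[:3]: print('  sil',round(r['confidence'],2),r['location'],r['mask'].sum())
E
```

```text
clock: 6.1
tcp_pos: [0.519, -0.0156, 0.2035]
orientation: [-0.0, 1.0, 0.01, -0.002]
wrist_force: [0.2, -0.3, -4.0]
finger_gap: 0.0106
clock: 6.6
tcp_pos: [0.5276, 0.1473, 0.205]
orientation: [-0.021, 0.998, 0.052, -0.004]
wrist_force: [-0.5, -0.3, -3.5]
finger_gap: 0.0102
clock: 7.1
tcp_pos: [0.5268, 0.1601, 0.2065]
orientation: [-0.02, 0.93, 0.367, 0.004]
wrist_force: [0.5, 0.4, -3.3]
finger_gap: 0.0104
clock: 7.6
tcp_pos: [0.5268, 0.16, 0.2065]
orientation: [-0.018, 0.772, 0.636, 0.01]
wrist_force: [1.1, 0.9, -4.7]
finger_gap: 0.0103
clock: 7.8
tcp_pos: [0.5272, 0.1602, 0.2072]
orientation: [-0.018, 0.774, 0.633, 0.01]
wrist_force: [-0.8, -0.1, -3.4]
finger_gap: 0.0106
[0.52716084 0.16023978 0.20721339] [[ 0.197  0.98  -0.007]
 [ 0.98  -0.197  0.041]
 [ 0.039 -0.015 -0.999]]
pin_left 0.72 [394.8, 51.3] [0.6703 0.2842 0.012 ]
pin_left 0.55 [340.5, 72.1] [0.6063 0.269  0.012 ]
  sil 0.49 [385.1, 161.4] 630
pin_right 0.43 [330.2, 209.7] [0.5694 0.1246 0.012 ]
  sil 0.49 [332.1, 212.2] 51
pin_left_axis 0.55 [342.5, 69.8] [0.6083 0.2708 0.015 ]
  sil 0.58 [339.1, 71.8] 86
map_board 0.61 [321.9, 141.1] [0.5743 0.1992 0.    ]
  sil 0.96 [352.2, 135.4] 25969
```

View pics/w3.png

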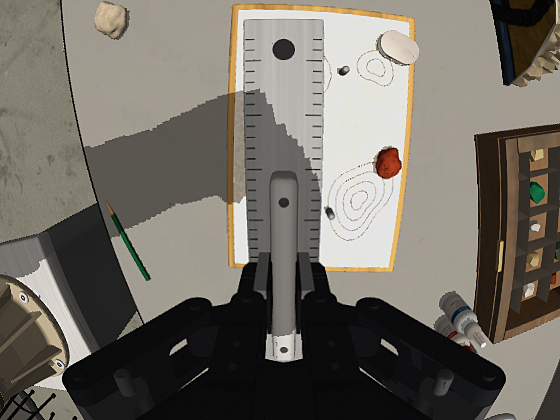

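The left pin shows at about (343,71), the right at (329,213), and the pebble at (388,163). The tool has picked up a 2.4° tilt from the clipped rows, so I'll correct that next.

```bash
cat >> h.py <<'E'
def togo(pos,yawdeg):
    s=get_state(); C=R.from_quat(s['orientation'],scalar_first=True); y=np.radians(yawdeg)
    D=R.from_matrix(np.array([[np.cos(y),np.sin(y),0],[np.sin(y),-np.cos(y),0],[0,0,-1.]]))
    print('shift cm (before turn)',(C.inv().apply(np.array(pos)-s['tcp_pos'])*100).round(2),'(after turn)',(D.inv().apply(np.array(pos)-s['tcp_pos'])*100).round(2),'rot deg',np.degrees((C.inv()*D).as_rotvec()).round(2))
    M=C.as_matrix();print('tcp',s['tcp_pos'].round(4),'yaw',np.degrees(np.arctan2(M[1,0],M[0,0])).round(2),'zax',M[:,2].round(4),'f',s['wrist_force'].round(2),'t',s['clock'])
E
python3 -c "
from h import *
togo([.529,.212,.12],75)"
```

```text
shift cm (before turn) [ 4.71 -0.77  9.04] (after turn) [ 4.99 -1.22  8.84] rot deg [-0.79 -2.23  3.75]
tcp [0.5278 0.1607 0.2084] yaw 78.74 zax [-0.0046  0.041  -0.9991] f [-0.42  0.49 -3.34] t 8.35
```

```bash
python3 -m inch '[[0,0,0,-0.8,-2.2,3.7,0.6],[1,-0.3,2,0,0,0,0.6],[1.5,-0.3,2.5,0,0,0,0.6],[1.5,-0.3,2.5,0,0,0,0.6],[1,-0.3,1.8,0,0,0,0.6]]'
python3 -m inch '[[0,0,0,0,0,0,0.6],[0,0,0,0,0,0,0.6]]'
python3 - <<'E'
from h import *
togo([.529,.212,.12],75)
s=get_state(); p=shot('wrist','w4')
for l in ['pin_left','pin_right']:
    for r in tip_of(p,l)[:3]:
        print(l,round(r['confidence'],2),r['location'],np.round(wplane(p,s,*np.array(r['location']),.012),4))
    for r in silhouettes(p,l)[:3]: print('  sil',round(r['confidence'],2),r['location'],r['mask'].sum())
a=p['pixels'][:,:,::-1]
cv2.imwrite('pics/w4z.png',cv2.resize(a[30:310,300:460],None,fx=2.1,fy=2.1,interpolation=cv2.INTER_CUBIC))
E
```

```text
clock: 8.85
tcp_pos: [0.5286, 0.2129, 0.1188]
orientation: [-0.0, 0.793, 0.609, -0.0]
wrist_force: [-0.7, -0.1, -3.6]
finger_gap: 0.0105
clock: 9.05
tcp_pos: [0.529, 0.212, 0.1205]
orientation: [-0.0, 0.793, 0.609, -0.0]
wrist_force: [0.9, -0.2, -3.2]
finger_gap: 0.0101
shift cm (before turn) [-0.    0.    0.05] (after turn) [-0.    0.    0.05] rot deg [-0.02  0.01  0.09]
tcp [0.529  0.212  0.1205] yaw 75.09 zax [-4.e-04 -0.e+00 -1.e+00] f [ 0.89 -0.21 -3.23] t 9.05
pin_left 0.73 [363.7, 110.7] [0.6085 0.2692 0.012 ]
pin_left 0.71 [361.6, 109.2] [0.6071 0.2707 0.012 ]
  sil 0.69 [364.9, 111.7] 160
  sil 0.52 [351.9, 288.1] 176
pin_right 0.62 [352.7, 278.6] [0.571  0.1264 0.012 ]
  sil 0.74 [354.8, 288.4] 170
```

View pics/w4.png

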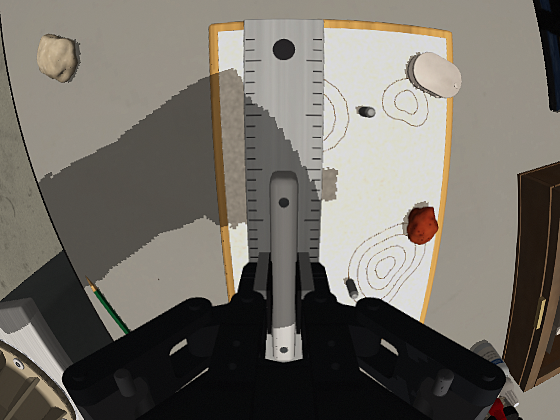

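View pics/w4z.png

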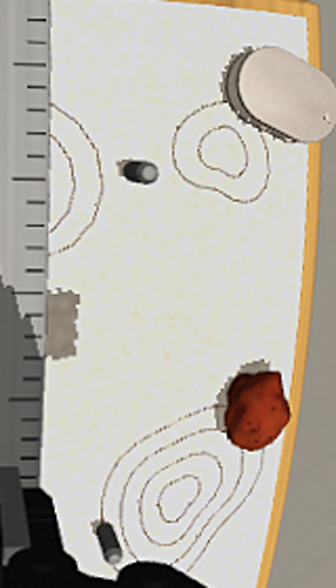

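```bash
python3 - <<'E'
from h import *
s=get_state(); p=vision.read_camera('wrist')
a=p['pixels'][:,:,::-1]
x=cv2.resize(a[95:130,340:395],None,fx=7,fy=7,interpolation=cv2.INTER_NEAREST); y=cv2.resize(a[268:303,330:385],None,fx=7,fy=7,interpolation=cv2.INTER_NEAREST)
cv2.imwrite('pics/pz.png',np.vstack([x,y]))
for u,v,z in [(370.5,112.4,.036),(358.5,110.8,.012),(353.7,296.5,.036),(348.5,281,.012)]: print(wplane(p,s,np.array(u),np.array(v),z).round(4))
# predicted pixel for grid check: held blade edges at rows
E
```

```text
[0.6093 0.2684 0.036 ]
[0.6062 0.2696 0.012 ]
[0.5682 0.1227 0.036 ]
[0.5682 0.124  0.012 ]
```

View pics/pz.png

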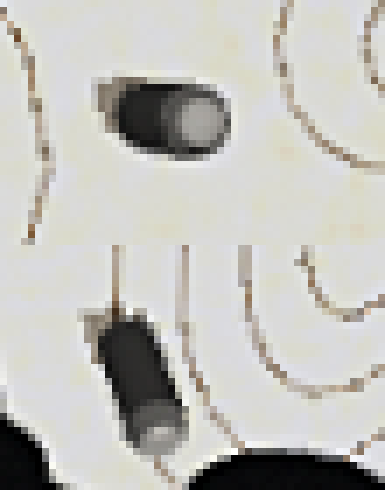

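```bash
python3 - <<'E'
from h import *
s=get_state(); p=vision.read_camera('wrist')
L=wplane(p,s,np.array(368.1),np.array(111.4),.036);Rr=wplane(p,s,np.array(352.4),np.array(292.9),.036)
print(L,Rr); d=L-Rr; print(np.hypot(*d[:2]),np.degrees(np.arctan2(d[1],d[0])))
# straightedge pose in hand
for r in silhouettes(p,'straightedge'):
    v,u=np.nonzero(r['mask']); o,dd=wrays(p,s,u,v); K=p['mtx'];th=np.hypot(u-K[0,2],v-K[1,2])/K[0,0]; dep=p['depth'][v,u]
    P=(o+dd*(dep/np.cos(th))[:,None])[dep>0]
    if abs(np.median(P[:,2])-.115)>.03: continue
    C=R.from_quat(s['orientation'],scalar_first=True).inv().apply(P-s['tcp_pos'])
    f=C[(C[:,0]>.055)&(C[:,2]>-.004)]
    A=np.c_[f[:,:2],np.ones(len(f))]; print('plane z=ax+by+c',np.linalg.lstsq(A,f[:,2],rcond=None)[0],len(f))
    for x0 in np.arange(.055,.12,.01):
        q=f[abs(f[:,0]-x0)<.004]; print(round(x0,3),q[:,1].min().round(4),q[:,1].max().round(4))
    print('xmax',f[:,0].max())
E
```

```text
[0.60745352 0.26949308 0.036     ] [0.56747998 0.12684606 0.036     ]
0.14814201441195587 74.34569457641118
plane z=ax+by+c [ 0.02308803 -0.0534194   0.0020839 ] 11015
0.055 -0.0311 0.0303
0.065 -0.0187 0.0302
0.075 -0.0185 0.0174
0.085 -0.0183 0.0173
0.095 -0.0313 0.0172
0.105 -0.0313 0.0173
0.115 -0.0312 0.0172
xmax 0.15103069385127854
```

```bash
python3 - <<'E'
from h import *
s=get_state(); p=vision.read_camera('wrist')
vv,uu=np.mgrid[20:262,245:324]; u=uu.ravel();v=vv.ravel()
o,dd=wrays(p,s,u,v); K=p['mtx'];th=np.hypot(u-K[0,2],v-K[1,2])/K[0,0]; dep=p['depth'][v,u]
P=(o+dd*(dep/np.cos(th))[:,None])[dep>0]
C=R.from_quat(s['orientation'],scalar_first=True).inv().apply(P-s['tcp_pos'])
f=C[(C[:,0]>.056)&(C[:,0]<.116)&(abs(C[:,1])<.016)&(abs(C[:,2])<.012)]
c=np.linalg.lstsq(np.c_[f[:,:2],np.ones(len(f))],f[:,2],rcond=None)[0]; print('slopes',c,len(f),np.std(f[:,2]-np.c_[f[:,:2],np.ones(len(f))]@c))
togo([.5567,.2066,.034],74.4)
E
```

```text
slopes [0.00258179 0.00018288 0.00365413] 9219 0.0006617135021098775
shift cm (before turn) [0.19 2.76 8.69] (after turn) [0.22 2.77 8.69] rot deg [ 0.05 -0.05  0.64]
tcp [0.5294 0.2119 0.1209] yaw 75.04 zax [ 1.e-03  7.e-04 -1.e+00] f [ 0.55 -0.48 -3.59] t 9.5
```

```bash
python3 -m inch '[[0.2,1.4,1.5,0,0,0.6,0.6],[0,1.4,2.5,0,0,0,0.6],[0,0,2.5,0,0,0,0.6],[0,0,2.1,0,0,0,0.6],[0,0,0,0,0,0,0.6]]'
python3 -m inch '[[0,0,0,0,0,0,0.6],[0,0,0,0,0,0,0.6]]'
python3 - <<'E'
from h import *
togo([.5567,.2066,.034],74.4)
s=get_state(); p=shot('wrist','w5')
E
```

```text
clock: 10.0
tcp_pos: [0.554, 0.2059, 0.0312]
orientation: [-0.001, 0.796, 0.605, -0.003]
wrist_force: [-1.0, -0.7, -4.9]
finger_gap: 0.0103
clock: 10.2
tcp_pos: [0.5578, 0.207, 0.0359]
orientation: [0.0, 0.796, 0.605, 0.001]
wrist_force: [0.3, -0.1, -3.5]
finger_gap: 0.0104
shift cm (before turn) [-0.07 -0.1   0.19] (after turn) [-0.07 -0.1   0.19] rot deg [ 0.13 -0.1   0.06]
tcp [0.5578 0.207  0.0359] yaw 74.46 zax [ 0.0026  0.001  -1.    ] f [ 0.27 -0.07 -3.46] t 10.2
```

View pics/w5.png

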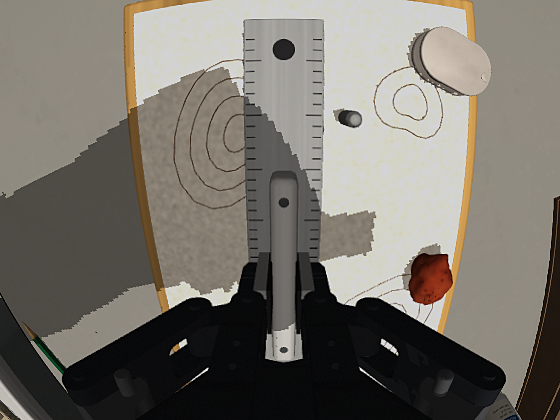

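The left pin is visible at (340–354,117), clear of the blade's edge at column 322. The right pin is hidden by the hand.

```bash
python3 - <<'E'
from h import *
s=get_state(); p=vision.read_camera('wrist')
a=p['pixels'][:,:,::-1]; cv2.imwrite('pics/lz.png',cv2.resize(a[100:135,320:375],None,fx=8,fy=8,interpolation=cv2.INTER_NEAREST))
togo([.5567,.2066,.023],74.4)
E
```

```text
shift cm (before turn) [-0.08 -0.11  1.3 ] (after turn) [-0.07 -0.1   1.3 ] rot deg [ 0.16 -0.11  0.07]
tcp [0.5579 0.207  0.036 ] yaw 74.47 zax [ 0.0031  0.0011 -1.    ] f [-0.16 -0.51 -4.37] t 10.3
```

View pics/lz.png

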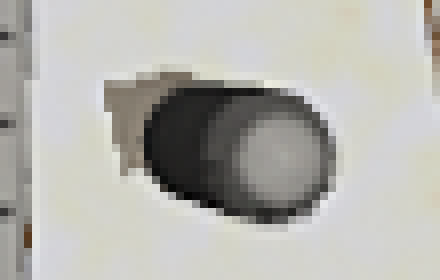

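```bash
python3 - <<'E'
from h import *
s=get_state(); p=vision.read_camera('wrist')
w=wplane(p,s,np.array(354.5),np.array(118.5),.036); print('L',w, R.from_quat(s['orientation'],scalar_first=True).inv().apply(w-s['tcp_pos']))
E
```

```text
L [0.60749244 0.26953491 0.036     ] [0.07349241 0.03103602 0.00027508]
```

```bash
python3 -m inch '[[0,0,0.6,0,0,0,0.6],[0,0,0.4,0,0,0,0.6],[0,0,0,0,0,0,0.6],[0,0,0,0,0,0,0.6]]'
python3 -m inch '[[0,0,0.1,0,0,0,0.6],[0,0,0,0,0,0,0.6]]'
python3 -m inch '[[0,0,0.1,0,0,0,0.6],[0,0,0,0,0,0,0.6]]'
python3 -m inch '[[0,0,0.1,0,0,0,0.6],[0,0,0,0,0,0,0.6]]'
```

```text
clock: 10.75
tcp_pos: [0.5564, 0.2066, 0.024]
orientation: [-0.0, 0.796, 0.605, -0.0]
wrist_force: [-0.4, -0.1, -2.9]
finger_gap: 0.0106
clock: 10.95
tcp_pos: [0.5567, 0.2067, 0.0233]
orientation: [-0.0, 0.796, 0.605, 0.0]
wrist_force: [-0.2, -0.2, -4.4]
finger_gap: 0.0103
clock: 11.15
tcp_pos: [0.5569, 0.2067, 0.0229]
orientation: [-0.0, 0.796, 0.605, 0.0]
wrist_force: [-2.0, 0.5, 1.5]
finger_gap: 0.0105
clock: 11.35
tcp_pos: [0.5569, 0.2068, 0.0229]
orientation: [0.0, 0.796, 0.605, 0.001]
wrist_force: [-3.2, -0.8, 8.1]
finger_gap: 0.0104
```

```bash
python3 -m inch '[[0,0,-0.15,0,0,0,0.6],[0,0,0,0,0,0,0.8],[0,0,0,0,0,0,1.2],[0,0,0,0,0,0,2.0],[0,0,0,0,0,0,2.0]]'
python3 -m inch '[[0,0,0,0,0,0,2.0],[0,0,0,0,0,0,2.0],[0,0,0,0,0,0,2.0]]'
python3 - <<'E'
from h import *
togo([.5567,.2066,.023],74.4)
p=shot('wrist','w6')
p=shot('top','t6'); a=cv2.imread('pics/t6.png')[150:260,110:240]; cv2.imwrite('pics/t6.png',cv2.resize(a,None,fx=5,fy=5))
E
```

```text
clock: 11.85
tcp_pos: [0.5572, 0.2068, 0.0231]
orientation: [0.0, 0.796, 0.605, 0.001]
wrist_force: [-0.0, -0.1, 0.3]
finger_gap: 0.0198
clock: 12.15
tcp_pos: [0.5568, 0.2067, 0.023]
orientation: [-0.0, 0.796, 0.605, 0.0]
wrist_force: [-0.2, 0.6, -0.7]
finger_gap: 0.02
shift cm (before turn) [-0.02 -0.   -0.  ] (after turn) [-0.02 -0.   -0.  ] rot deg [ 0.02 -0.04  0.06]
tcp [0.5568 0.2067 0.023 ] yaw 74.46 zax [ 5.e-04  6.e-04 -1.e+00] f [-0.18  0.64 -0.67] t 12.15
```

View pics/w6.png

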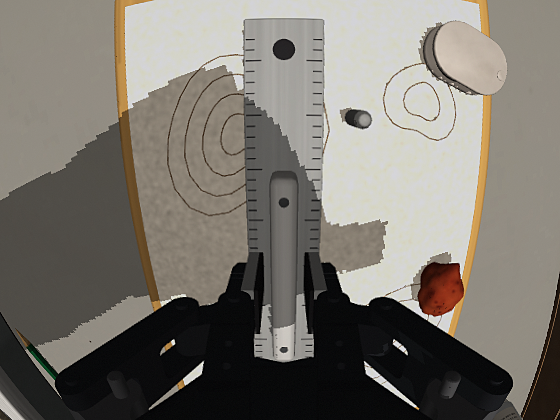

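View pics/t6.png

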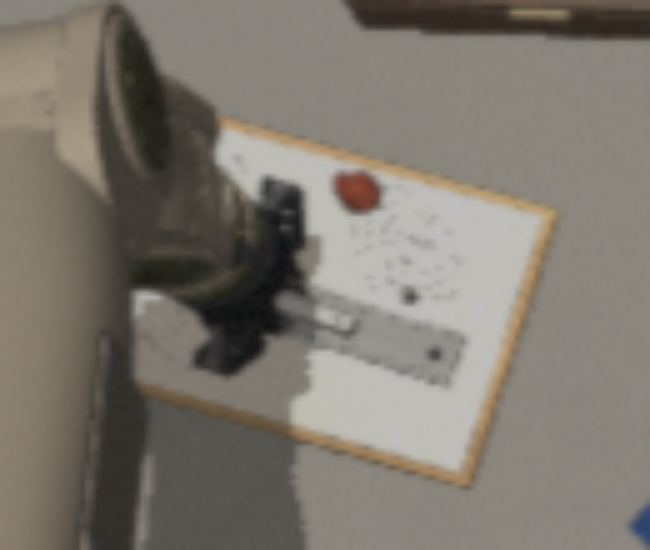

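The blade lies flat on the map, free between the open fingers and clear of the pins: left pin at (362,119) in the wrist view, right pin above its edge in the top view. Next is the push along tool +y, with small steps.

```bash
cat > f.py <<'E'
from h import *
s=get_state(); M=R.from_quat(s['orientation'],scalar_first=True)
f=M.inv().apply(s['wrist_force']); t=M.inv().apply(s['ft_torque']); r=M.inv().apply(s['tcp_pos']-np.array([.5568,.2067,.023]))*1000
print('push N %.2f  fx %.2f fz(tool) %.2f  ty mm %.2f tx %.2f tz %.2f torq'%(-f[1],f[0],f[2],r[1],r[0],r[2]),t.round(3),'clk',round(s['clock'],2))
E
python3 f.py
python3 -m inch '[[0,0.1,0,0,0,0,2.0],[0,0.1,0,0,0,0,2.0],[0,0.05,0,0,0,0,2.0],[0,0,0,0,0,0,2.0]]' >/dev/null; python3 f.py
python3 -m inch '[[0,0.05,0,0,0,0,2.0],[0,0,0,0,0,0,2.0]]'>/dev/null; python3 f.py
python3 -m inch '[[0,0.05,0,0,0,0,2.0],[0,0,0,0,0,0,2.0]]'>/dev/null; python3 f.py
python3 -m inch '[[0,0.05,0,0,0,0,2.0],[0,0,0,0,0,0,2.0]]'>/dev/null; python3 f.py
python3 -m inch '[[0,0.05,0,0,0,0,2.0],[0,0,0,0,0,0,2.0]]'>/dev/null; python3 f.py
python3 -m inch '[[0,0.05,0,0,0,0,2.0],[0,0,0,0,0,0,2.0]]'>/dev/null; python3 f.py
```

```text
push N 0.05  fx 0.25 fz(tool) 0.37  ty mm -0.07 tx -0.00 tz 0.10 torq [ 0.008  0.02  -0.019] clk 12.25
push N 0.38  fx -0.11 fz(tool) -0.22  ty mm 2.57 tx -0.02 tz 0.10 torq [-0.005 -0.059 -0.026] clk 12.65
push N 0.09  fx 0.57 fz(tool) -1.45  ty mm 2.97 tx -0.02 tz 0.11 torq [-0.026  0.043  0.014] clk 12.85
push N -0.18  fx 0.32 fz(tool) 0.75  ty mm 3.44 tx 0.01 tz 0.11 torq [-0.001  0.044  0.032] clk 13.05
push N -0.03  fx -0.30 fz(tool) -0.09  ty mm 3.95 tx 0.01 tz 0.10 torq [ 0.004  0.043 -0.022] clk 13.25
push N 1.06  fx 0.21 fz(tool) -1.95  ty mm 3.99 tx -0.02 tz 0.14 torq [0.334 0.031 0.029] clk 13.45
push N 4.72  fx 0.27 fz(tool) -3.30  ty mm 4.02 tx -0.02 tz 0.14 torq [ 0.871  0.067 -0.011] clk 13.65
```

```bash

python3 -m inch '[[0,0.02,0,0,0,0,2.0],[0,0,0,0,0,0,2.0]]'>/dev/null; python3 f.py
python3 -m inch '[[0,0.02,0,0,0,0,2.0],[0,0,0,0,0,0,2.0]]'>/dev/null; python3 f.py
python3 -m inch '[[0,0.02,0,0,0,0,2.0],[0,0,0,0,0,0,2.0]]'>/dev/null; python3 f.py
python3 -m inch '[[0,0.03,0,0,0,0,2.0],[0,0,0,0,0,0,2.0]]'>/dev/null; python3 f.py
```

```text
push N 4.53  fx 0.40 fz(tool) -2.34  ty mm 4.53 tx -0.04 tz 0.15 torq [ 0.911  0.059 -0.021] clk 13.85
push N 3.46  fx 0.39 fz(tool) -3.89  ty mm 5.17 tx -0.04 tz 0.13 torq [ 0.891 -0.024  0.009] clk 14.05
push N 4.71  fx -1.46 fz(tool) -3.46  ty mm 5.52 tx -0.08 tz 0.13 torq [ 0.925 -0.013  0.082] clk 14.25
push N 3.99  fx -0.53 fz(tool) -3.77  ty mm 5.81 tx -0.06 tz 0.16 torq [ 0.883 -0.034  0.012] clk 14.45
```

```bash

python3 -m inch '[[0,0.03,-0.05,0,0,0,2.0],[0,0.03,0,0,0,0,2.0],[0,0.03,0,0,0,0,2.0],[0,0.03,0,0,0,0,2.0],[0,0.03,0,0,0,0,2.0]]'>/dev/null; python3 f.py
python3 -m inch '[[0,0.03,0,0,0,0,2.0],[0,0.03,0,0,0,0,2.0],[0,0.03,0,0,0,0,2.0],[0,0.03,0,0,0,0,2.0]]'>/dev/null; python3 f.py
python3 -m inch '[[0,0.03,0,0,0,0,2.0],[0,0.03,0,0,0,0,2.0],[0,0.03,0,0,0,0,2.0]]'>/dev/null; python3 f.py
python3 -m inch '[[0,0.03,0,0,0,0,2.0],[0,0.03,0,0,0,0,2.0],[0,0,0,0,0,0,2.0]]'>/dev/null; python3 f.py
python3 - <<'E'
from h import *
s=get_state(); p=shot('wrist','w7'); a=p['pixels'][:,:,::-1]; cv2.imwrite('pics/w7z.png',cv2.resize(a[10:330,230:390],None,fx=1.8,fy=1.8,interpolation=cv2.INTER_CUBIC))
E
```

```text
push N 1.73  fx -0.63 fz(tool) 1.76  ty mm 7.48 tx -0.07 tz -0.19 torq [0.26  0.087 0.032] clk 14.95
push N 1.00  fx 0.31 fz(tool) 1.15  ty mm 8.56 tx -0.02 tz -0.38 torq [ 0.287 -0.005 -0.019] clk 15.35
push N 0.98  fx 0.65 fz(tool) 1.22  ty mm 9.43 tx -0.00 tz -0.39 torq [ 0.334 -0.011 -0.009] clk 15.65
push N 1.55  fx -0.11 fz(tool) 0.40  ty mm 10.08 tx -0.01 tz -0.39 torq [ 0.26   0.019 -0.022] clk 15.95
```

View pics/w7z.png

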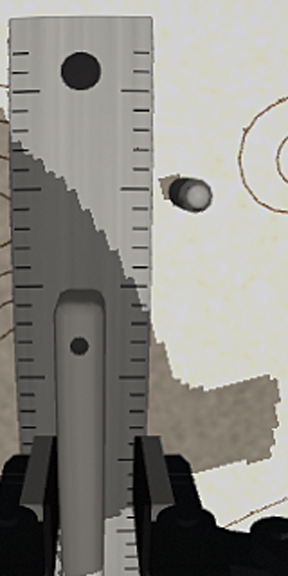

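The pin's base (zoom x 170) is about 4 mm from the blade's edge (zoom x 153), as expected, and sliding takes about 1.3 N.

```bash

python3 -m inch '[[0,0.03,0,0,0,0,2.0],[0,0.03,0,0,0,0,2.0],[0,0.03,0,0,0,0,2.0],[0,0.03,0,0,0,0,2.0]]'>/dev/null; python3 f.py
python3 -m inch '[[0,0.03,0,0,0,0,2.0],[0,0.02,0,0,0,0,2.0]]'>/dev/null; python3 f.py
python3 -m inch '[[0,0.02,0,0,0,0,2.0],[0,0.02,0,0,0,0,2.0]]'>/dev/null; python3 f.py
python3 -m inch '[[0,0.02,0,0,0,0,2.0],[0,0.02,0,0,0,0,2.0]]'>/dev/null; python3 f.py
python3 -m inch '[[0,0.02,0,0,0,0,2.0],[0,0,0,0,0,0,2.0]]'>/dev/null; python3 f.py
```

```text
push N 1.76  fx 0.68 fz(tool) 0.81  ty mm 11.19 tx 0.01 tz -0.42 torq [0.373 0.022 0.012] clk 16.4
push N 1.92  fx -0.32 fz(tool) 0.01  ty mm 11.72 tx -0.00 tz -0.41 torq [ 0.338 -0.005  0.022] clk 16.6
push N 2.30  fx 0.03 fz(tool) 0.16  ty mm 12.09 tx -0.00 tz -0.42 torq [ 0.444 -0.034 -0.002] clk 16.8
push N 1.32  fx -0.93 fz(tool) 0.11  ty mm 12.49 tx -0.02 tz -0.39 torq [ 0.432 -0.055  0.054] clk 17.0
push N 2.13  fx 0.08 fz(tool) 0.53  ty mm 12.72 tx -0.02 tz -0.38 torq [0.393 0.011 0.096] clk 17.2
```

```bash

python3 -m inch '[[0,0.02,0,0,0,0,2.0],[0,0,0,0,0,0,2.0]]'>/dev/null; python3 f.py
python3 -m inch '[[0,0.02,0,0,0,0,2.0],[0,0,0,0,0,0,2.0]]'>/dev/null; python3 f.py
python3 -m inch '[[0,0.02,0,0,0,0,2.0],[0,0,0,0,0,0,2.0]]'>/dev/null; python3 f.py
python3 -m inch '[[0,0.02,0,0,0,0,2.0],[0,0,0,0,0,0,2.0]]'>/dev/null; python3 f.py
```

```text
push N 1.58  fx 0.61 fz(tool) 0.16  ty mm 12.90 tx -0.02 tz -0.40 torq [ 0.453 -0.053 -0.037] clk 17.4
push N 2.96  fx 0.44 fz(tool) -0.79  ty mm 13.16 tx 0.01 tz -0.41 torq [ 0.456  0.008 -0.024] clk 17.6
push N 2.59  fx 0.63 fz(tool) -0.66  ty mm 13.32 tx 0.01 tz -0.40 torq [ 0.466 -0.051  0.026] clk 17.8
push N 2.12  fx -0.02 fz(tool) 0.15  ty mm 13.55 tx -0.03 tz -0.40 torq [ 0.512 -0.007  0.001] clk 18.0
```

```bash

python3 -m inch '[[0,0.02,0,0,0,0,2.0],[0,0,0,0,0,0,2.0]]'>/dev/null; python3 f.py
python3 -m inch '[[0,0.02,0,0,0,0,2.0],[0,0,0,0,0,0,2.0]]'>/dev/null; python3 f.py
python3 -m inch '[[0,0.02,0,0,0,0,2.0],[0,0,0,0,0,0,2.0]]'>/dev/null; python3 f.py
python3 - <<'E'
from h import *
s=get_state(); p=shot('wrist','w8'); a=p['pixels'][:,:,::-1]; cv2.imwrite('pics/w8z.png',cv2.resize(a[90:180,290:380],None,fx=6,fy=6,interpolation=cv2.INTER_NEAREST))
E
```

```text
push N 2.31  fx 0.25 fz(tool) -0.62  ty mm 13.71 tx -0.02 tz -0.37 torq [ 0.51  -0.016 -0.002] clk 18.2
push N 2.46  fx -0.46 fz(tool) -0.30  ty mm 13.96 tx -0.00 tz -0.39 torq [ 0.547  0.051 -0.004] clk 18.4
push N 2.97  fx -0.92 fz(tool) -1.44  ty mm 14.12 tx 0.00 tz -0.39 torq [ 0.595 -0.051  0.015] clk 18.6
```

View pics/w8z.png

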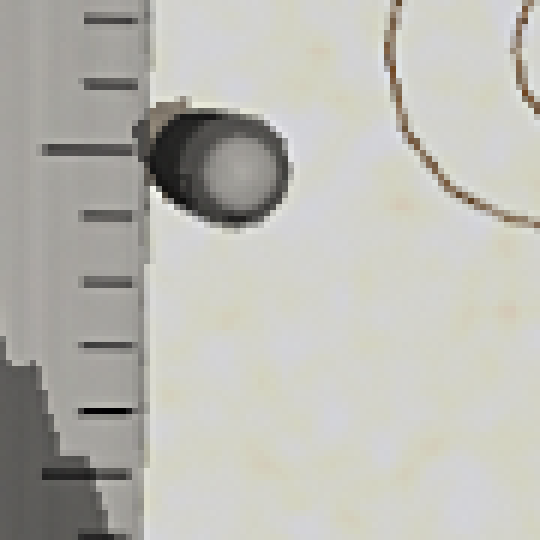

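The left pin's dark side (zoom 148,155) meets the blade's edge, so contact is under about half a millimetre away.

```bash

python3 -m inch '[[0,0.02,0,0,0,0,2.0],[0,0,0,0,0,0,2.0]]'>/dev/null; python3 f.py
python3 -m inch '[[0,0.02,0,0,0,0,2.0],[0,0,0,0,0,0,2.0]]'>/dev/null; python3 f.py
python3 -m inch '[[0,0.02,0,0,0,0,2.0],[0,0,0,0,0,0,2.0]]'>/dev/null; python3 f.py
```

```text
push N 2.29  fx -0.44 fz(tool) -0.22  ty mm 14.35 tx -0.03 tz -0.38 torq [ 0.618 -0.02  -0.001] clk 18.85
push N 2.30  fx -0.42 fz(tool) -1.06  ty mm 14.56 tx -0.01 tz -0.40 torq [ 0.581 -0.029  0.017] clk 19.05
push N 3.39  fx -0.46 fz(tool) -1.00  ty mm 14.78 tx -0.01 tz -0.39 torq [0.559 0.007 0.01 ] clk 19.25
```

```bash

python3 -m inch '[[0,0.02,0,0,0,0,2.0],[0,0,0,0,0,0,2.0]]'>/dev/null; python3 f.py
python3 -m inch '[[0,0.02,0,0,0,0,2.0],[0,0,0,0,0,0,2.0]]'>/dev/null; python3 f.py
python3 -m inch '[[0,0.02,0,0,0,0,2.0],[0,0,0,0,0,0,2.0]]'>/dev/null; python3 f.py
```

```text
push N 3.74  fx 0.08 fz(tool) -0.76  ty mm 14.94 tx -0.01 tz -0.38 torq [ 0.649 -0.004  0.019] clk 19.45
push N 3.57  fx 0.29 fz(tool) -1.52  ty mm 15.05 tx -0.01 tz -0.40 torq [ 0.722  0.005 -0.03 ] clk 19.65
push N 4.38  fx -0.08 fz(tool) -2.42  ty mm 15.09 tx -0.01 tz -0.39 torq [ 0.843 -0.036  0.004] clk 19.85
```

```bash

python3 -m inch '[[0,0.02,0,0,0,0,2.0],[0,0,0,0,0,0,2.0]]'>/dev/null; python3 f.py
python3 -m inch '[[0,0.02,0,0,0,0,2.0],[0,0,0,0,0,0,2.0]]'>/dev/null; python3 f.py
python3 - <<'E'
from h import *
s=get_state(); p=shot('wrist','w9'); a=p['pixels'][:,:,::-1]; cv2.imwrite('pics/w9.png',a); cv2.imwrite('pics/w9z.png',cv2.resize(a[90:180,290:380],None,fx=6,fy=6,interpolation=cv2.INTER_NEAREST))
E
python3 f.py
```

```text
push N 4.68  fx 0.26 fz(tool) -2.83  ty mm 15.14 tx -0.03 tz -0.39 torq [1.097 0.029 0.031] clk 20.05
push N 4.99  fx 0.75 fz(tool) -3.21  ty mm 15.15 tx -0.03 tz -0.38 torq [1.154 0.035 0.003] clk 20.25
push N 5.45  fx 0.05 fz(tool) -2.78  ty mm 15.12 tx -0.02 tz -0.37 torq [ 1.181  0.033 -0.01 ] clk 20.3
```

View pics/w9z.png

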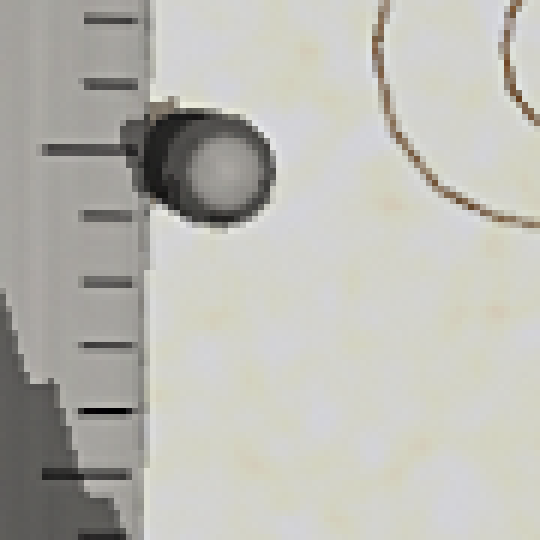

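```bash

python3 -m inch '[[0,0,-0.03,0,0,0,2.0],[0,0,0,0,0,0,2.0]]'>/dev/null; python3 f.py
python3 -m inch '[[0,0,-0.02,0,0,0,2.0],[0,0,0,0,0,0,2.0]]'>/dev/null; python3 f.py
python3 -m inch '[[0,0,0,0,0,0,2.0]]'>/dev/null; python3 f.py
```

```text
push N 4.65  fx 0.18 fz(tool) -0.68  ty mm 15.21 tx 0.00 tz -0.44 torq [1.078 0.148 0.016] clk 20.5
push N 5.10  fx 0.34 fz(tool) 0.36  ty mm 15.27 tx -0.05 tz -0.50 torq [1.028 0.183 0.041] clk 20.7
push N 4.90  fx 1.40 fz(tool) 0.09  ty mm 15.35 tx -0.01 tz -0.58 torq [1.045 0.206 0.061] clk 20.8
```

```bash

python3 -m inch '[[0,0.02,0,0,0,0,2.0],[0,0,0,0,0,0,2.0]]'>/dev/null; python3 f.py
python3 -m inch '[[0,0.02,0,0,0,0,2.0],[0,0,0,0,0,0,2.0]]'>/dev/null; python3 f.py
```

```text
push N 5.55  fx 1.59 fz(tool) -0.21  ty mm 15.35 tx -0.01 tz -0.58 torq [1.181 0.247 0.014] clk 21.0
push N 5.94  fx 1.26 fz(tool) -0.66  ty mm 15.33 tx -0.06 tz -0.56 torq [ 1.222  0.214 -0.006] clk 21.2
```

```bash

python3 -m inch '[[0,0.02,0,0,0,0,2.0],[0,0,0,0,0,0,2.0]]'>/dev/null; python3 f.py
python3 -m inch '[[0,0.02,-0.01,0,0,0,2.0],[0,0,0,0,0,0,2.0]]'>/dev/null; python3 f.py
python3 -m inch '[[0,0.02,-0.01,0,0,0,2.0],[0,0,0,0,0,0,2.0]]'>/dev/null; python3 f.py
```

```text
push N 6.46  fx 1.39 fz(tool) -0.63  ty mm 15.35 tx -0.06 tz -0.57 torq [1.374 0.201 0.004] clk 21.4
push N 6.63  fx 1.04 fz(tool) 0.08  ty mm 15.40 tx -0.05 tz -0.63 torq [1.357 0.179 0.02 ] clk 21.6
push N 7.28  fx 0.73 fz(tool) -1.84  ty mm 15.42 tx -0.03 tz -0.68 torq [1.433 0.226 0.051] clk 21.8
```

```bash

python3 -m inch '[[0,0.02,0,0,0,0,2.0],[0,0,0,0,0,0,2.0]]'>/dev/null; python3 f.py
python3 -m inch '[[0,0.02,-0.01,0,0,0,2.0],[0,0,0,0,0,0,2.0]]'>/dev/null; python3 f.py
python3 -m inch '[[0,0.02,0,0,0,0,2.0],[0,0,0,0,0,0,2.0]]'>/dev/null; python3 f.py
```

```text
push N 7.35  fx 1.45 fz(tool) -1.85  ty mm 15.43 tx -0.06 tz -0.66 torq [ 1.513  0.249 -0.058] clk 22.0
push N 8.49  fx -0.23 fz(tool) -1.16  ty mm 15.52 tx -0.04 tz -0.74 torq [1.637 0.268 0.009] clk 22.2
push N 7.96  fx 1.16 fz(tool) -1.92  ty mm 15.51 tx -0.04 tz -0.74 torq [1.682 0.244 0.05 ] clk 22.4
```

```bash

python3 -m inch '[[0,0.02,0,0,0,0,2.0],[0,0,0,0,0,0,2.0]]'>/dev/null; python3 f.py
python3 -m inch '[[0,0.02,-0.01,0,0,0,2.0],[0,0,0,0,0,0,2.0]]'>/dev/null; python3 f.py
python3 - <<'E'
from h import *
s=get_state(); p=shot('wrist','w10'); a=p['pixels'][:,:,::-1]; z1=cv2.resize(a[90:160,290:380],None,fx=5,fy=5,interpolation=cv2.INTER_NEAREST)
p=shot('top','t10'); a=p['pixels'][:,:,::-1][190:240,160:210]; z2=cv2.resize(a,(350,350),interpolation=cv2.INTER_NEAREST)
cv2.imwrite('pics/c10.png',np.hstack([z1,z2]))
E
python3 f.py
```

```text
push N 7.94  fx 2.58 fz(tool) -1.65  ty mm 15.54 tx -0.05 tz -0.72 torq [1.761 0.26  0.036] clk 22.6
push N 9.23  fx 1.59 fz(tool) -2.15  ty mm 15.57 tx -0.06 tz -0.77 torq [1.842 0.282 0.018] clk 22.8
push N 8.74  fx 1.88 fz(tool) -1.57  ty mm 15.58 tx -0.06 tz -0.77 torq [1.816 0.306 0.005] clk 22.9
```

View pics/c10.png

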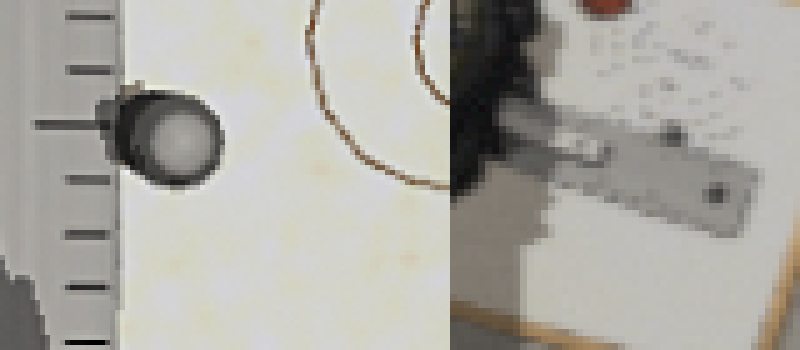

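Both pins touch: the left at (115,125) in the left panel, and the right at (672,137) on the blade's edge in the top view. I'll push a little more, then hold.

```bash

python3 -m inch '[[0,0.02,-0.01,0,0,0,2.0],[0,0,0,0,0,0,2.0]]'>/dev/null; python3 f.py
python3 -m inch '[[0,0.02,0,0,0,0,2.0],[0,0,0,0,0,0,2.0]]'>/dev/null; python3 f.py
python3 -m inch '[[0,0,0,0,0,0,2.0],[0,0,0,0,0,0,2.0],[0,0,0,0,0,0,2.0]]'>/dev/null; python3 f.py
python3 -m inch '[[0,0,0,0,0,0,2.0],[0,0,0,0,0,0,2.0],[0,0,0,0,0,0,2.0]]'>/dev/null; python3 f.py
```

```text
push N 8.77  fx 0.99 fz(tool) -2.06  ty mm 15.60 tx -0.04 tz -0.83 torq [1.87  0.354 0.017] clk 23.1
push N 8.79  fx 1.84 fz(tool) -1.26  ty mm 15.63 tx -0.08 tz -0.82 torq [ 2.021  0.318 -0.022] clk 23.3
push N 9.77  fx 1.23 fz(tool) -2.53  ty mm 15.61 tx -0.03 tz -0.83 torq [2.008 0.313 0.048] clk 23.6
push N 9.80  fx 0.86 fz(tool) -1.89  ty mm 15.60 tx -0.05 tz -0.81 torq [2.032 0.324 0.037] clk 23.9
```

```bash

python3 -m inch '[[0,0.02,-0.01,0,0,0,2.0],[0,0,0,0,0,0,2.0],[0,0,0,0,0,0,2.0],[0,0,0,0,0,0,2.0],[0,0,0,0,0,0,2.0]]'>/dev/null; python3 f.py
python3 -m inch '[[0,-0.04,0,0,0,0,2.0],[0,-0.04,0,0,0,0,2.0],[0,-0.04,0,0,0,0,2.0],[0,-0.04,0,0,0,0,2.0]]'>/dev/null; python3 f.py
python3 -m inch '[[0,-0.05,0,0,0,0,2.0],[0,-0.05,0,0,0,0,2.0],[0,-0.05,0,0,0,0,2.0],[0,0,0,0,0,0,2.0]]'>/dev/null; python3 f.py
```

```text
push N 9.12  fx 0.98 fz(tool) -1.77  ty mm 15.70 tx -0.03 tz -0.89 torq [ 2.122  0.358 -0.005] clk 24.4
push N 5.09  fx 1.68 fz(tool) -0.32  ty mm 15.62 tx -0.06 tz -0.97 torq [ 1.137  0.223 -0.015] clk 24.8
push N 3.14  fx 0.63 fz(tool) 2.49  ty mm 15.61 tx -0.08 tz -1.42 torq [0.518 0.17  0.038] clk 25.2
```

```bash

python3 -m inch '[[0,-0.05,0.03,0,0,0,2.0],[0,-0.05,0,0,0,0,2.0],[0,-0.05,0,0,0,0,2.0],[0,0,0,0,0,0,2.0]]'>/dev/null; python3 f.py
python3 -m inch '[[0,-0.05,0,0,0,0,2.0],[0,-0.05,0,0,0,0,2.0],[0,-0.05,0,0,0,0,2.0],[0,-0.05,0,0,0,0,2.0],[0,0,0,0,0,0,2.0]]'>/dev/null; python3 f.py
```

```text
push N -0.39  fx 0.10 fz(tool) 0.42  ty mm 14.95 tx 0.25 tz -1.82 torq [ 0.03   0.03  -0.002] clk 25.6
push N -0.75  fx -0.53 fz(tool) 0.16  ty mm 11.64 tx -0.01 tz -1.18 torq [-0.015 -0.016 -0.014] clk 26.1
```

```bash

python3 -m inch '[[0,0.02,-0.3,0,0,0,2.2],[0,0,-0.6,0,0,0,2.2],[0,0,-1,0,0,0,2.2],[0,0,-2,0,0,0,2.2],[0,0,-3,0,0,0,2.2]]'; python3 f.py
python3 -m inch '[[0,0,-4,0,0,0,2.2],[0,-3,-4,0,0,0,2.2],[0,-4,0,0,0,0,2.2],[0,-4,0,0,0,0,2.2],[0,-3,0,0,0,0,2.2]]'
python3 -m inch '[[0,0,0,0,0,0,2.2],[0,0,0,0,0,0,2.2],[0,0,0,0,0,0,2.2]]'
python3 - <<'E'
from h import *
s=get_state(); p=shot('wrist','w11'); togo([.5567,.2066,.034],74.4)
E
```

```text
clock: 26.6
tcp_pos: [0.5671, 0.2032, 0.0931]
orientation: [-0.001, 0.796, 0.605, -0.001]
wrist_force: [0.5, 0.1, -0.5]
finger_gap: 0.0219
push N -0.45  fx 0.26 fz(tool) 0.54  ty mm 10.72 tx -0.66 tz -70.15 torq [-0.013  0.002 -0.003] clk 26.6
clock: 27.1
tcp_pos: [0.4315, 0.2413, 0.1746]
orientation: [-0.0, 0.796, 0.605, 0.001]
wrist_force: [-0.0, 0.4, 0.4]
finger_gap: 0.022
clock: 27.4
tcp_pos: [0.4346, 0.241, 0.1739]
orientation: [0.0, 0.796, 0.605, 0.001]
wrist_force: [0.2, -0.1, -0.2]
finger_gap: 0.0221
shift cm (before turn) [-0.04 12.66 13.98] (after turn) [-0.02 12.68 13.96] rot deg [ 0.08 -0.07  0.02]
tcp [0.4346 0.2409 0.1736] yaw 74.42 zax [ 1.6e-03  8.0e-04 -1.0e+00] f [-0.38 -0.57 -0.07] t 27.45
```

View pics/w11.png

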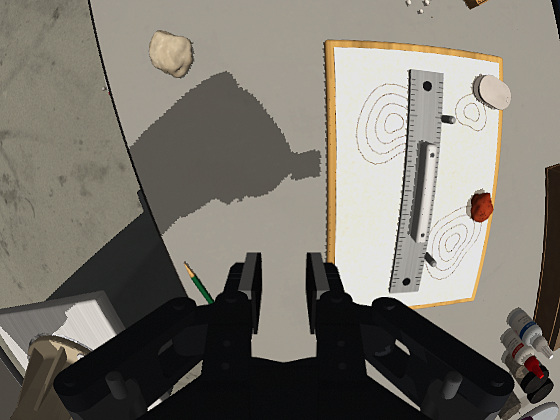

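The wrist view shows the blade lying at columns 389–443 with the pins at (448,119) and (431,258), both against its far edge. I'll zoom in to check the gaps.

```bash
python3 - <<'E'
from h import *
s=get_state(); p=vision.read_camera('wrist'); a=p['pixels'][:,:,::-1]
z=lambda r,c:cv2.resize(a[r-20:r+20,c-20:c+20],(390,390),interpolation=cv2.INTER_NEAREST)
cv2.imwrite('pics/g.png',np.hstack([z(119,446),z(258,430)]))
for r in silhouettes(p,'straightedge'):
    v,u=np.nonzero(r['mask'])
    w=wplane(p,s,u,v,.018)
    if abs(w[:,1].mean()-.2)>.1: continue
    print(r['confidence'],cv2.minAreaRect(w[:,:2].astype(np.float32)))
print(silhouettes(p,'eraser')[:0])
q=shot('top','t12')
for l in ['jasper','lens','eraser','magnet']:
    for r in silhouettes(q,l)[:1]: print(l,r['location'])
a=q['pixels'][:,:,::-1][150:270,110:260]; cv2.imwrite('pics/t12z.png',cv2.resize(a,None,fx=5,fy=5))
E
```

```text
0.85 ((0.5664993524551392, 0.20271959900856018), (0.24081504344940186, 0.038804441690444946), 74.24102020263672)
0.74 ((0.5686429142951965, 0.2020794302225113), (0.2931288480758667, 0.1967955380678177), 76.56656646728516)
[]
eraser [175.1, 205.4]
```

View pics/g.png

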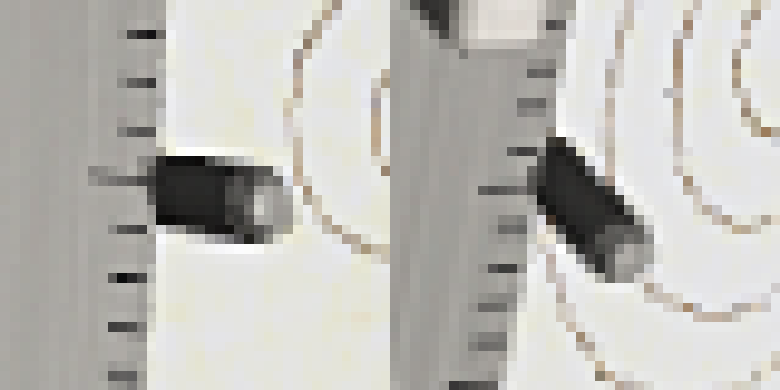

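View pics/t12z.png

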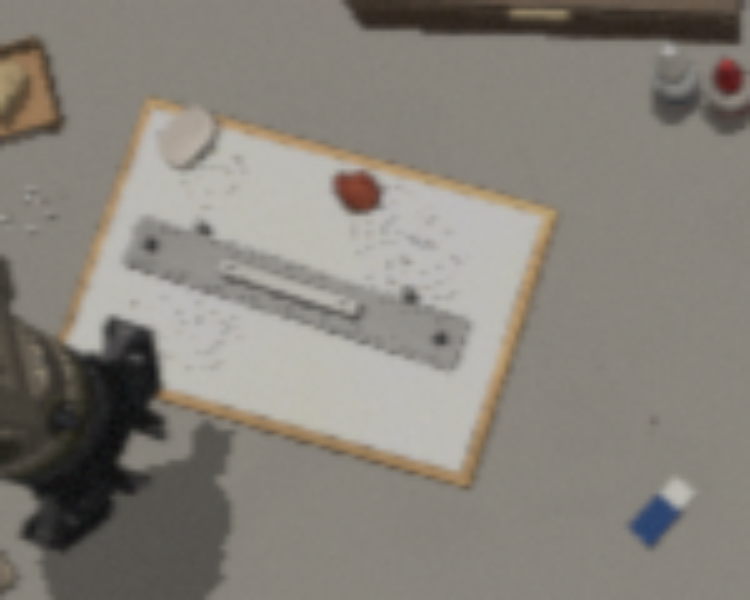

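```bash
python3 -c "
from h import *
print(workorder.hand_in()); print(get_state()['clock'])"
```

```text
the job is handed in; nothing more can be done
None
the job is handed in; nothing more can be done
```

The straightedge now lies flat on the map, released, with its far long edge against both pins. I handed the job in with about 28 s of the 67 s used. There is no verdict from the system, so the results below are my own checks.

**What I did:** I picked the straightedge up by its rib and set it on the robot's side of the pins, about 10 mm short of them. With the fingers loosely round the rib, I slid it up in steps of 0.2 to 1 mm until it stopped against the pins, then backed off and moved the arm clear.

**Pin force:** I could not measure the load on each pin directly.
- The wrist push stopped moving the blade at about 9.6 N and was held for over a second. Sliding friction just before contact was about 2 to 3.5 N.
- Allowing for a little more friction from finger pressure during the push, I estimate roughly 3 N on each pin.
- The wrist torque about the vertical stayed near zero, which fits an even split between the pins.

**Last checks:**
- The wrist camera showed no visible gap at either pin. The blade's angle was 74.2°, against 74.3° for the line through the pins.
- In the last top picture the pebble, lens and eraser looked unmoved. The magnet was outside that crop and I did not check it by eye, though the arm never came near it low down.

**What disagreed:** in the final top picture the network found no pebble, lens or magnet, and placed "eraser" on the straightedge. I judged the bystanders from the picture instead.

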